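# Unlock the vial carrier of a capping station and draw it out

## Task

The sliding vial carrier of the small capping station is locked by a screw pin. Unscrew the black handwheel gently, letting your hand rise with it, until it comes up against its upper stop; then draw the carrier out by its upright tab, gently, until it meets its front stop, and let go. Leave the things standing round about where they are.

Things in the scene. Friction and masses are not known exactly. Their poses are not given: they have to be found in the camera images.
- station: Fixed capping station, 240 x 140 mm: aluminium base plate 12 mm thick, two rails 35 mm high and across them a red bridge, top 62 mm above the table. Origin: on the table, on the handwheel's vertical axis. Its x axis runs along the carrier's slide; -x is the way the carrier comes out (the front, towards the robot), z up.
- wheel: Black plastic handwheel, a disc 60 mm in diameter and 16 mm thick, on a vertical screw; free all round, its underside at least 30 mm above the bridge. Origin: its centre, half-way up the rim; z up; turns with it. Counter-clockwise from above it unscrews and rises with the screw, 15 to 40 mm a whole turn (pitch not given). Turning takes about 0.2 N m; it stays where left.
- screw_top (a point): Top of the screw, at rest 8 mm above the wheel's centre and aligned with it. The wheel sits on it through a sprung hub (3 N per mm up or down, 1.5 N m per rad of twist), overloaded beyond 2.5 mm or 0.45 rad. From the start 0.55 to 0.75 of a turn is left to a hard upper stop of unknown height: feel for it. The screw's foot is a pin locking the carrier.
- carrier: Loose grey slide, about 0.35 kg, 200 x 56 x 16 mm, captive between the rails: it slides only along the station's x, about 50 mm towards -x to a hard front stop. It carries two amber vials (tops 70 mm above the table) and a pull tab. Origin: on its underside, 130 mm behind its front end, below the wheel's axis when locked; axes as the station's.
- tab (a point): A point in the carrier's pull tab, an upright aluminium block 24 mm long (along the carrier's x) and 14 mm thick (along y), from 28 to 74 mm above the table. The point is 18 mm below its top, 118 mm in front (-x) of the carrier's origin. Free on both y sides above the 35 mm high rails; the vials begin 17 mm behind it.
- vial0_mid (a point): Bystander: open amber vial, 25 mm in diameter, 42 mm high, standing beside the station. Its centre.
- vial1_mid (a point): Bystander: capped amber vial, 25 mm in diameter, 44 mm high, beside the station. Its centre.
- vial2_mid (a point): Bystander: capped amber vial, 25 mm in diameter, 44 mm high, beside the station's front. Its centre.
- screwdriver: Bystander: screwdriver, 160 mm, lying on the table.
- jar: Bystander: white jar, 60 mm in diameter, 70 mm high.
- wrench: Bystander: spanner, 140 mm, lying on the table.
Not all that is in view belongs to the job. What is shaped like the carrier but green or purple is not meant.

How it is judged:
On the way, in this order (a step that is already met when the one before it is completed fails the run):
1. the handwheel has been unscrewed up to its upper stop (within 1.5 mm of its height there) while the carrier is still in (z of screw_top in the frame of station above 0.1387 m and x of carrier in the frame of station above -0.02 m), for 0.2 s.
2. the carrier has been drawn out to its front stop (within 3 mm) (x of carrier in the frame of station below -0.047 m), for 0.2 s.
At the end, for the whole second after the job is handed in: The handwheel is up within 1.5 mm of its height at the upper stop, the carrier is out within 3 mm of its front stop, and at rest (z of screw_top in the frame of station above 0.1387 m and x of carrier in the frame of station below -0.047 m and linear speed of carrier below 0.01 m/s); the robot touches nothing.
It fails at once if the handwheel was pulled up or pushed down on its sprung hub by more than 2.5 mm (about 7.5 N) (z of wheel in the frame of screw_top above -0.0055 m or z of wheel in the frame of screw_top below -0.0109 m).
It fails at once if the handwheel was forced: twisted more than 0.45 rad (about 0.7 N m) against the screw, either way (angle between the x axis of wheel and the x axis of screw_top, either way round above 0.45 rad).
It fails at once if the carrier was pulled hard against the station (over 30 N) (contact force between carrier and station above 30 N).
It fails at once if a bystander moved more than 20 mm (distance of any of vial0_mid, vial1_mid, vial2_mid, screwdriver, jar, wrench from where it was at the start of the episode above 0.02 m).
It also fails if it takes over 72 s, if anything falls off the work surface, if the arm or the gripper's body presses on something with over 40 N, if the wrist force passes 120 N, or if a joint passes its speed limit or range.

## Robot

A 7-joint arm with a two-finger parallel gripper is mounted at the origin on the work surface. World frame = base frame: x ahead of the robot, y to its left, z up, the work surface at z = 0. Lengths are in m, angles in rad, forces in N, time in s.
With the tool pointing down it reaches from about 0.425 to 0.875 m from the base axis. Payload 8.4 kg.
Tool frame: the origin (TCP) lies midway between the tips of the shut fingers; the grasp point (between the pads) lies 19 mm behind it (grip_point_offset is the distance from the TCP to the grasp point, in m); z points along the fingers, y is the line along which they close (so a half turn about z gives the same grasp; the last joint's range is limited). The gripper opens to 87 mm and grips with 3 to 60 N. Pads are 19 mm wide; open, the fingers measure 117 mm over their backs; the gripper's body (75 mm by 190 mm) begins 51 mm behind the grasp point.
Start: joints at [1.081, 0.333, 0.04, 1.465, -0.013, 1.343, -0.059], TCP at [0.248, -0.601, 0.223] pointing down, gripper open.
Joint ranges: [-2.58, 2.58], [-0.38, 2.09], [-1.3, 1.39], [0.25, 2.4], [-1.5, 4.64], [0.08, 2.09], [-2.65, 2.65]. Speed limits (rad/s): [2.22, 2.22, 2.79, 2.79, 3.14, 3.14, 3.14].

## Interface

Orientations are given as a unit quaternion [x, y, z, w].
In Python, from cell import * gives the robot as it stands.
- The arm moves only by the shell command python3 -m creep 'ROWS'. ROWS is JSON, a list of rows, each a list of 5 numbers: the shift along the tool's x, y, z each as a share of 0.025 m, from -1 to 1, then the turn about the tool's z as a share of 6 degrees, from -1 to 1, then the opening, from 0 (shut) to 1 (fully open). A call has 1 to 12 rows; each row shifts and turns the commanded pose from where the row before left it, along the tool's axes as they then stand; what a row does not reach is not made up. A row lasts 1/12 s, in which the tool goes at most 41.7 mm and 7.16 degrees, less where a joint would pass 70% of its speed; a pose out of reach is approached as far as the arm can. A call with a number of a shift or a turn outside -1 to 1 is refused whole. A call with a gripper value outside its range is refused whole. The fingers move at their own pace and stop on an object; the grip force is fixed at half the most. Time passes only in rows, so rows that do not move let the fingers close. It gives the time, the measured TCP pose, the force, the opening and the grip force at its end, in the units of the state.
- observe(): the state, without advancing time (a new reading comes with each control period).
- get_image(name): name is "side" or "top" or "wrist"; returns a dict with "frame" (400x640x3 uint8, red, green, blue), "intrinsics" (3x3 intrinsics, pixels), "R" (3x3) and "t" (3): a world point X has camera coordinates R X + t. Camera axes: x right, y down, z forward; pixel columns grow to the right and rows downward; lengths in m; the calibration is good to about 2 mm. A picture is of the moment at which its call begins. There is no depth.
- close_job(): hands the job in; it is judged then, once.
The state is a dict: "clock": time; "qpos": joint angles; "joint_velocities": joint speeds; "joint_efforts": joint torques, N m; "tcp_pos": TCP position; "eef_rot": TCP orientation; "contact_force": force on the tool from outside, world axes, zero at the start; "moment": the same for the moment, N m; "finger_gap": opening from 0.0 (shut) to 1.0 (fully open); "grasp_force": force on a finger pad.
Only numpy, scipy, OpenCV 4.12 (cv2) and the standard library are available. Lean on these libraries where they do the work, as an engineer would, in place of code of your own. Each camera call takes 0.05 s, during which the arm holds its last target. There are 200 camera calls.

## Working session

There is one attempt and no reset: what is moved stays moved. The work goes in short steps, Python scripts to look and compute and a shell command to move; the robot and the scene stay as the last step left them, time stands still between calls to the robot, and variables do not carry over. Pictures are saved under pics/ and viewed, at most 10 in all, crops included, and the job is handed in when it is done.

```bash
mkdir -p pics
python3 - <<'E'
from cell import *
import cv2,json
s=observe();print({k:s[k] for k in s})
for n in("side","top"):
    g=get_image(n);cv2.imwrite(f"pics/{n}0.png",g["frame"][:,:,::-1]);print(n,g["intrinsics"],g["R"],g["t"])
E
```

```text
{'clock': 0.0, 'qpos': array([ 1.0808105 ,  0.33391842,  0.03987175,  1.46625816, -0.01339893,
        1.34330699, -0.05850115]), 'joint_velocities': array([ 0.00196239, -0.00043674,  0.00090876, -0.00122414, -0.00070998,
       -0.00041437,  0.00170839]), 'joint_efforts': array([-8.33158774e-04, -6.56361222e+01,  1.33416306e+00, -4.03804421e+01,
       -5.96660259e-02,  4.45684965e-02,  2.10759135e-04]), 'tcp_pos': array([ 0.24739051, -0.60057546,  0.22166081]), 'eef_rot': array([ 9.80972691e-01,  1.94144067e-01, -2.11809025e-04, -7.84390259e-04]), 'contact_force': array([ 0.80157112,  0.22357207, -0.14606511]), 'moment': array([-0.03106582, -0.05799964, -0.0007271 ]), 'grasp_force': 0.0, 'finger_gap': 1.0018078317576613}
side [[461.28676588   0.         323.35327816]
 [  0.         461.28676588 198.84471878]
 [  0.           0.           1.        ]] [[-0.97598443 -0.21732404 -0.01498867]
 [-0.13775429  0.66901632 -0.7303704 ]
 [ 0.16875471 -0.71076538 -0.68288683]] [0.51662003 0.13350008 1.26309088]
top [[413.6941259    0.         331.72456001]
 [  0.         413.6941259  200.90548979]
 [  0.           0.           1.        ]] [[ 0.02500282 -0.99925641  0.02935092]
 [-0.98673427 -0.02937925 -0.1596632 ]
 [ 0.16040678 -0.02496953 -0.98673511]] [-0.03306752  0.52039574  1.06034648]
```

View pics/top0.png

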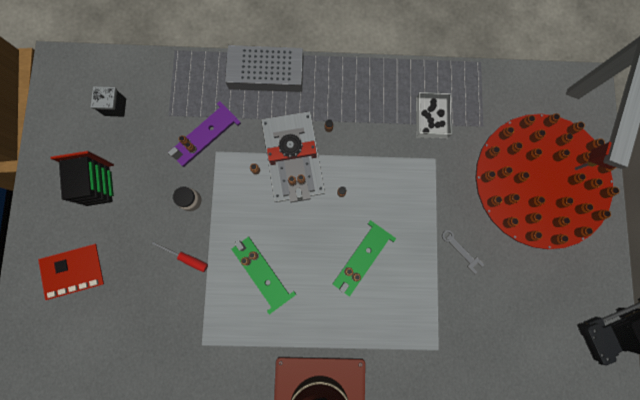

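View pics/side0.png

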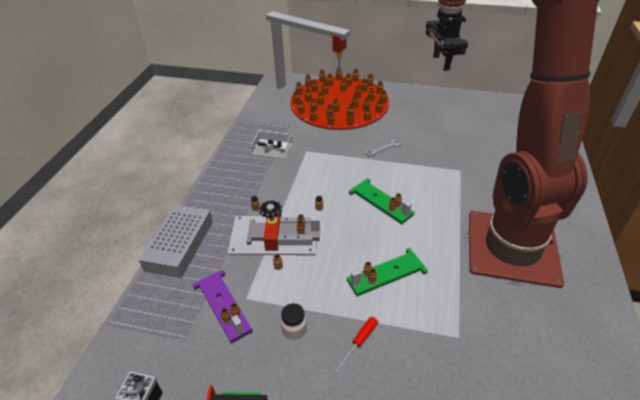

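Top view: the station stands at about (290,155), with the wheel at (290,145), the red bridge at (292,150) and the tab near (299,193). Bystander vials are at (328,125), (255,169) and (341,191). Three things are shaped like the carrier: the grey slide in the station (297,180), green ones at (262,272) and (362,258), and a purple one at (205,135). The grey one between the rails is meant. I'll enlarge it to confirm.

Run:
```python
import cv2,numpy as np
a=cv2.imread("pics/top0.png")[100:210,240:350];b=cv2.imread("pics/side0.png")[180:280,220:330]
a=cv2.resize(a,(440,440),interpolation=cv2.INTER_CUBIC)  # x4
b=cv2.resize(b[:, :90],(360,400),interpolation=cv2.INTER_CUBIC)
b=cv2.copyMakeBorder(b,0,40,0,0,cv2.BORDER_CONSTANT)
cv2.imwrite("pics/crop0.png",np.hstack([a,b]))
```

```text
(no output)
```

View pics/crop0.png

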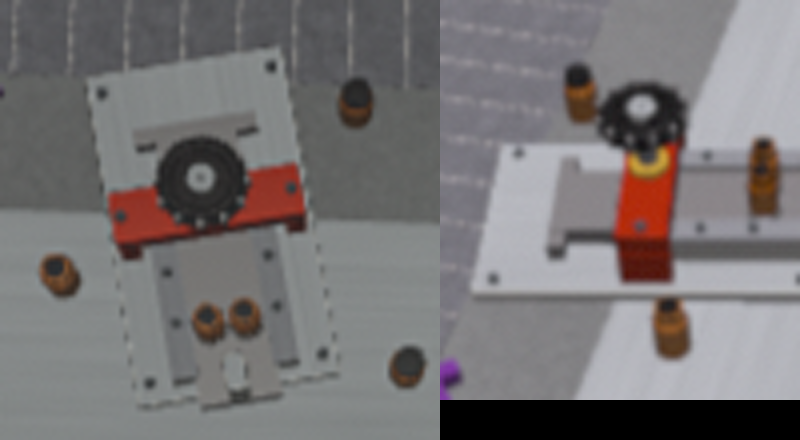

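The crop confirms the grey carrier between the rails. The wheel hub is at top (290.2,144.5) and side (270,206.5). The tab is at crop (235,370), i.e. top (298.8,192.5), and the plate corners are visible.

```bash
cat > h.py <<'E'
import numpy as np,cv2
from cell import *
from scipy.spatial.transform import Rotation as Ro
def ray(g,p):
    R=np.array(g["R"]);t=np.array(g["t"])
    d=R.T@np.linalg.solve(np.array(g["intrinsics"]),[p[0],p[1],1.]);return -R.T@t,d
def onz(g,p,z):
    c,d=ray(g,p);return c+d*(z-c[2])/d[2]
def two(g1,p1,g2,p2):
    c1,d1=ray(g1,p1);c2,d2=ray(g2,p2)
    s=np.linalg.lstsq(np.c_[d1,-d2],c2-c1,rcond=None)[0]
    a,b=c1+s[0]*d1,c2+s[1]*d2;return (a+b)/2,np.linalg.norm(a-b)
def proj(g,X):
    q=np.array(g["intrinsics"])@(np.array(g["R"])@X+g["t"]);return q[:2]/q[2]
def st():
    s=observe();print(round(s["clock"],2),s["tcp_pos"].round(4),"yaw",Ro.from_quat(s["eef_rot"]).as_euler("ZYX",degrees=True).round(1),"F",s["contact_force"].round(1),"M",s["moment"].round(2),s["finger_gap"],s["qpos"].round(2))
    return s
E
python3 - <<'E'
from h import *
T=get_image("top");S=get_image("side");g=T
print("wheel",two(T,(290.2,144.5),S,(270,206.3)))
C=[onz(T,(240+x/4,100+y/4),.012) for x,y in((88,78),(283,47),(140,408),(338,375))]
print(np.round(C,4),[np.degrees(np.arctan2(*(C[i]-C[j])[1::-1])).round(2) for i,j in((0,2),(1,3))],np.degrees(np.arctan2(*(C[0]-C[1])[1::-1]))-90)
print("centre",np.mean(C,0))
for z in(.1,.11,.12):print(z,onz(T,(290.2,144.5),z))
print("tab top",onz(T,(298.8,190.5),.074))
print("vials",[onz(T,p,.044).round(3) for p in((328.7,125),(255,168),(341.8,191))])
s=st();print(Ro.from_quat(s["eef_rot"]).as_matrix().round(3))
E
```

```text
wheel (array([0.65160038, 0.09193924, 0.11652784]), np.float64(0.002049524116774238))
[[0.7523 0.1825 0.012 ]
 [0.7802 0.0463 0.012 ]
 [0.5184 0.1351 0.012 ]
 [0.5453 0.0008 0.012 ]] [np.float64(11.47), np.float64(10.97)] 11.567932774740939
centre [0.64904126 0.09114981 0.012     ]
0.1 [0.65552789 0.09317588 0.1       ]
0.11 [0.6525066  0.09235621 0.11      ]
0.12 [0.6494853  0.09153654 0.12      ]
tab top [0.54072822 0.06802087 0.074     ]
vials [array([ 0.731, -0.005,  0.044]), array([0.604, 0.189, 0.044]), array([ 0.548, -0.045,  0.044])]
0.2 [ 0.2475 -0.6008  0.222 ] yaw [  22.4    0.  -179.9] F [-0.2 -0.1  0.2] M [-0.01  0.01  0.02] 0.9991438547784971 [ 1.08  0.33  0.04  1.47 -0.01  1.34 -0.06]
[[ 0.925  0.381 -0.   ]
 [ 0.381 -0.925  0.001]
 [-0.    -0.001 -1.   ]]
```

Wheel hub top is near (0.652, 0.092, 0.116) and the station yaw is about 11.3°. I'll travel there at height.

```bash
python3 -m creep '[[1,-0.76,0,0,1],[1,-0.76,0,0,1],[1,-0.76,0,0,1],[1,-0.76,0,0,1],[1,-0.76,0,0,1],[1,-0.76,0,0,1],[1,-0.76,0,0,1],[1,-0.76,0,0,1],[1,-0.76,0,0,1],[1,-0.76,0,0,1],[1,-0.76,0,0,1],[1,-0.76,0,0,1]]'
python3 -m creep '[[1,-0.76,0,0,1],[1,-0.76,0,0,1],[1,-0.76,0,0,1],[1,-0.76,0,0,1],[1,-0.76,0,0,1],[1,-0.76,0,0,1],[1,-0.76,0,0,1],[1,-0.76,0,0,1],[1,-0.76,0,0,1],[1,-0.76,0,0,1],[0.5,-0.4,0,0,1],[0,0,0,0,1]]'
python3 -m creep '[[0,0,0,1,1],[0,0,0,1,1],[0,0,0,1,1],[0,0,0,1,1],[0,0,0,1,1],[0,0,0,1,1],[0,0,0,1,1],[0,0,0,1,1],[0,0,0,1,1],[0,0,0,0,1],[0,0,0,0,1]]'
python3 - <<'E'
from h import *
st();g=get_image("wrist");cv2.imwrite("pics/w1.png",g["frame"][:,:,::-1])
print(g["intrinsics"],g["R"],g["t"],proj(g,np.array([.652,.092,.1165])))
E
```

```text
clock: 1.2
tcp_pos: [0.4385, -0.2745, 0.2226]
eef_rot: [0.981, 0.194, -0.0, 0.0]
contact_force: [0.5, -1.1, -0.8]
finger_gap: 0.999
grasp_force: 0.0
clock: 2.2
tcp_pos: [0.6055, 0.0141, 0.2221]
eef_rot: [0.98, 0.197, 0.0, -0.001]
contact_force: [-0.3, 0.0, -0.7]
finger_gap: 0.999
grasp_force: 0.0
clock: 3.12
tcp_pos: [0.6044, 0.0082, 0.2225]
eef_rot: [0.963, -0.271, -0.0, 0.0]
contact_force: [-0.3, 0.1, -0.3]
finger_gap: 1.001
grasp_force: 0.0
3.12 [0.6044 0.0082 0.2225] yaw [-31.5  -0.  180. ] F [-0.3  0.1 -0.3] M [0.13 0.07 0.02] 1.0006720767855934 [ 0.19  0.26 -0.34  1.57  0.09  1.33 -2.28]
[[299.57899275   0.         319.32911965]
 [  0.         299.57899275 203.5035095 ]
 [  0.           0.           1.        ]] [[-5.21465964e-01 -8.53272062e-01 -1.89432274e-04]
 [-8.18244809e-01  4.99996540e-01  2.83688019e-01]
 [-2.41968345e-01  1.48088648e-01 -9.58916614e-01]] [0.32134195 0.45577403 0.5355541 ] [215.24595568 204.92562431]
```

View pics/w1.png

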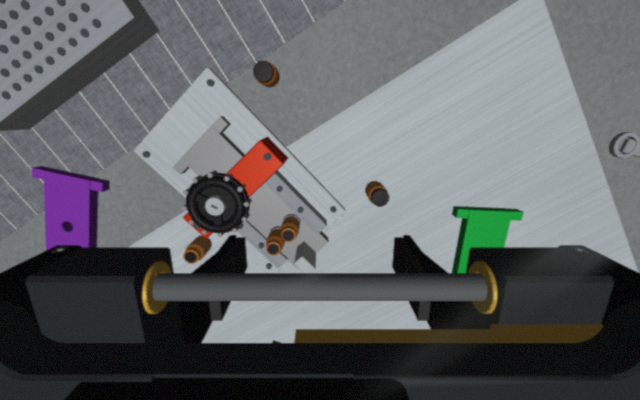

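The wrist view shows the hub at (214,206), against a predicted (215,205), so the estimate agrees. I'll move over the wheel.

```bash
python3 -m creep '[[-0.03,-1,0,0,1],[-0.03,-1,0,0,1],[-0.03,-1,0,0,1],[-0.04,-0.86,0,0,1],[0,0,0,0,1],[0,0,0,0,1]]'
python3 - <<'E'
from h import *
st();g=get_image("wrist");T=get_image("top");cv2.imwrite("pics/w2.png",g["frame"][:,:,::-1])
for z in (.11,.1165,.125): print(proj(g,np.array([.652,.092,z])))
E
```

```text
clock: 3.67
tcp_pos: [0.6524, 0.0941, 0.222]
eef_rot: [0.963, -0.27, -0.001, -0.0]
contact_force: [0.7, -0.2, -0.5]
finger_gap: 0.999
grasp_force: 0.0
3.67 [0.6524 0.0941 0.222 ] yaw [-3.13e+01  1.00e-01  1.80e+02] F [ 0.7 -0.2 -0.5] M [ 0.    0.06 -0.01] 0.9985721169098188 [ 0.07  0.38 -0.37  1.42  0.14  1.37 -2.43]
[320.51700094 199.13353981]
[320.53915552 201.02851075]
[320.56966992 203.638531  ]
```

View pics/w2.png

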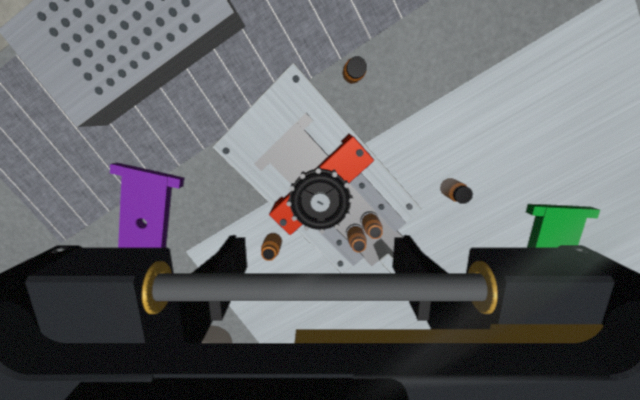

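Hub is at (320,201.5), as predicted, and centred between the fingers. I'll descend to grasp height.

```bash
python3 -m creep '[[0.02,0.05,1,0,1],[0,0,1,0,1],[0,0,1,0,1],[0,0,0.8,0,1],[0,0,0.5,0,1],[0,0,0.5,0,1],[0,0,0.5,0,1],[0,0,0,0,1],[0,0,0,0,1],[0,0,0,0,1]]'
python3 - <<'E'
from h import *
st()
E
```

```text
clock: 4.6
tcp_pos: [0.6529, 0.0917, 0.0912]
eef_rot: [0.962, -0.272, 0.001, -0.0]
contact_force: [1.1, -0.2, 0.3]
finger_gap: 1.002
grasp_force: 0.0
4.6 [0.6529 0.0917 0.0912] yaw [-3.160e+01 -1.000e-01 -1.799e+02] F [ 1.1 -0.2  0.3] M [0.07 0.   0.04] 1.0023013239765297 [ 0.06  0.47 -0.36  1.57  0.18  1.13 -2.46]
```

```bash
python3 -m creep '[[0,0,0,0,0.85],[0,0,0,0,0.75],[0,0,0,0,0.7],[0,0,0,0,0.65],[0,0,0,0,0.6],[0,0,0,0,0.5],[0,0,0,0,0.5],[0,0,0,0,0.5],[0,0,0,0,0.5]]'
python3 - <<'E'
from h import *
st()
E
```

```text
clock: 5.35
tcp_pos: [0.6531, 0.0931, 0.0906]
eef_rot: [0.962, -0.272, 0.001, -0.001]
contact_force: [4.1, 4.0, -0.6]
finger_gap: 0.678
grasp_force: 30.0
5.35 [0.6531 0.0931 0.0906] yaw [-3.160e+01 -1.000e-01 -1.798e+02] F [ 4.1  4.  -0.6] M [ 0.91 -0.76  0.01] 0.6778034046745854 [ 0.06  0.47 -0.36  1.57  0.18  1.13 -2.46]
```

Gripped at 59 mm. I'll turn 24° with a mid-guess rise, then read the forces.

```bash
python3 -m creep '[[0,-0.03,-0.018,-1,0.5],[0,0,-0.018,-1,0.5],[0,0,-0.018,-1,0.5],[0,0,0,0,0.5],[0,0,0,0,0.5]]'
python3 - <<'E'
from h import *
st()
E
python3 -m creep '[[0,0,-0.018,-1,0.5],[0,0,-0.018,-1,0.5],[0,0,0,0,0.5],[0,0,0,0,0.5]]'
python3 - <<'E'
from h import *
st()
E
```

```text
clock: 5.77
tcp_pos: [0.6532, 0.0934, 0.0917]
eef_rot: [0.993, -0.119, 0.001, -0.001]
contact_force: [3.6, 4.3, -1.7]
finger_gap: 0.679
grasp_force: 30.0
5.77 [0.6532 0.0934 0.0917] yaw [-1.370e+01 -1.000e-01 -1.799e+02] F [ 3.6  4.3 -1.7] M [ 0.95 -0.69 -0.22] 0.6794091751420123 [ 0.1   0.48 -0.42  1.57  0.21  1.13 -2.17]
clock: 6.1
tcp_pos: [0.6532, 0.0935, 0.0927]
eef_rot: [1.0, -0.015, 0.001, -0.001]
contact_force: [3.3, 3.9, -1.2]
finger_gap: 0.677
grasp_force: 30.0
6.1 [0.6532 0.0935 0.0927] yaw [-1.700e+00 -1.000e-01 -1.799e+02] F [ 3.3  3.9 -1.2] M [ 0.96 -0.69 -0.24] 0.6768018512811125 [ 0.13  0.49 -0.45  1.57  0.23  1.14 -1.97]
```

Twist torque is 0.22 N m and the vertical load is small. I'll continue and watch Fz and Mz.

```bash
python3 -m creep '[[0,0,-0.018,-1,0.5],[0,0,-0.018,-1,0.5],[0,0,-0.018,-1,0.5],[0,0,-0.018,-1,0.5],[0,0,0,0,0.5],[0,0,0,0,0.5]]'
python3 - <<'E'
from h import *
st()
E
python3 -m creep '[[0,0,-0.018,-1,0.5],[0,0,-0.018,-1,0.5],[0,0,-0.018,-1,0.5],[0,0,0,0,0.5],[0,0,0,0,0.5]]'
python3 - <<'E'
from h import *
st()
E
```

```text
clock: 6.6
tcp_pos: [0.6532, 0.0938, 0.0946]
eef_rot: [0.981, 0.194, 0.001, -0.001]
contact_force: [3.4, 4.4, -0.3]
finger_gap: 0.679
grasp_force: 30.0
6.6 [0.6532 0.0938 0.0946] yaw [ 2.230e+01 -1.000e-01 -1.799e+02] F [ 3.4  4.4 -0.3] M [ 1.07 -0.65 -0.2 ] 0.6785412586278328 [ 0.19  0.5  -0.53  1.56  0.27  1.15 -1.58]
clock: 7.02
tcp_pos: [0.6531, 0.094, 0.096]
eef_rot: [0.939, 0.345, 0.001, -0.001]
contact_force: [1.8, 5.7, 0.3]
finger_gap: 0.68
grasp_force: 30.0
7.02 [0.6531 0.094  0.096 ] yaw [ 4.030e+01 -1.000e-01 -1.799e+02] F [1.8 5.7 0.3] M [ 1.18 -0.47 -0.17] 0.6795096432387541 [ 0.23  0.51 -0.59  1.56  0.3   1.16 -1.29]
```

Fz suggests about 32 mm a turn. I'll use a 0.53 mm rise per 6°.

```bash
for i in 1; do python3 -m creep '[[0.01,-0.03,-0.021,-1,0.5],[0,0,-0.021,-1,0.5],[0,0,-0.021,-1,0.5],[0,0,-0.021,-1,0.5],[0,0,-0.021,-1,0.5],[0,0,0,0,0.5],[0,0,0,0,0.5]]'
python3 - <<'E'
from h import *
st()
E
done
python3 -m creep '[[0,0,-0.021,-1,0.5],[0,0,-0.021,-1,0.5],[0,0,-0.021,-1,0.5],[0,0,-0.021,-1,0.5],[0,0,-0.021,-1,0.5],[0,0,0,0,0.5],[0,0,0,0,0.5]]'
python3 - <<'E'
from h import *
st()
E
```

```text
clock: 7.6
tcp_pos: [0.6528, 0.0943, 0.0987]
eef_rot: [0.818, 0.576, 0.001, -0.0]
contact_force: [1.8, 5.0, 1.8]
finger_gap: 0.677
grasp_force: 30.0
7.6 [0.6528 0.0943 0.0987] yaw [ 7.03e+01 -1.00e-01  1.80e+02] F [1.8 5.  1.8] M [ 1.04 -0.51 -0.18] 0.6767974355611923 [ 0.3   0.53 -0.69  1.55  0.36  1.18 -0.8 ]
clock: 8.18
tcp_pos: [0.6524, 0.0943, 0.1012]
eef_rot: [0.641, 0.768, 0.001, -0.0]
contact_force: [0.1, 5.4, 3.3]
finger_gap: 0.682
grasp_force: 30.0
8.18 [0.6524 0.0943 0.1012] yaw [ 1.003e+02 -1.000e-01  1.800e+02] F [0.1 5.4 3.3] M [ 1.11 -0.21 -0.23] 0.6822583605022856 [ 0.37  0.56 -0.8   1.55  0.42  1.21 -0.32]
```

Fz is up 3 N, so the pitch is nearer 37 mm. I'll rise faster and catch up.

```bash
python3 -m creep '[[0,0,-0.045,-1,0.5],[0,0,-0.035,-1,0.5],[0,0,-0.025,-1,0.5],[0,0,-0.025,-1,0.5],[0,0,-0.025,-1,0.5],[0,0,0,0,0.5],[0,0,0,0,0.5]]'
python3 - <<'E'
from h import *
st()
E
python3 -m creep '[[0,0,-0.025,-1,0.5],[0,0,-0.025,-1,0.5],[0,0,-0.025,-1,0.5],[0,0,-0.025,-1,0.5],[0,0,0,0,0.5],[0,0,0,0,0.5]]'
python3 - <<'E'
from h import *
st()
E
```

```text
clock: 8.77
tcp_pos: [0.652, 0.0941, 0.1046]
eef_rot: [0.42, 0.907, 0.001, -0.001]
contact_force: [0.5, 5.6, 0.8]
finger_gap: 0.677
grasp_force: 30.0
8.77 [0.652  0.0941 0.1046] yaw [ 1.303e+02 -1.000e-01  1.800e+02] F [0.5 5.6 0.8] M [ 1.11 -0.12 -0.24] 0.6774455019572252 [ 0.43  0.6  -0.9   1.54  0.48  1.24  0.16]
clock: 9.27
tcp_pos: [0.6518, 0.0939, 0.107]
eef_rot: [0.223, 0.975, 0.0, -0.001]
contact_force: [-0.9, 5.8, 1.6]
finger_gap: 0.68
grasp_force: 30.0
9.27 [0.6518 0.0939 0.107 ] yaw [ 1.542e+02 -1.000e-01  1.800e+02] F [-0.9  5.8  1.6] M [ 1.12  0.15 -0.18] 0.6797971554125558 [ 0.48  0.63 -0.98  1.54  0.54  1.27  0.54]
```

```bash
python3 -m creep '[[0,0,-0.03,-1,0.5],[0,0,-0.03,-1,0.5],[0,0,-0.027,-1,0.5],[0,0,-0.027,-0.5,0.5],[0,0,0,0,0.5],[0,0,0,0,0.5]]'
python3 - <<'E'
from h import *
st()
E
```

```text
clock: 9.77
tcp_pos: [0.6517, 0.0936, 0.1096]
eef_rot: [0.042, 0.999, 0.0, -0.001]
contact_force: [-1.5, 4.9, 0.3]
finger_gap: 0.678
grasp_force: 30.0
9.77 [0.6517 0.0936 0.1096] yaw [ 1.752e+02 -1.000e-01  1.800e+02] F [-1.5  4.9  0.3] M [ 1.11  0.18 -0.19] 0.6779489194617244 [ 0.52  0.66 -1.05  1.53  0.59  1.29  0.88]
```

```bash
python3 -m creep '[[0,0,-0.026,-1,0.5],[0,0,-0.026,-1,0.5],[0,0,0,0,0.5],[0,0,0,0,0.5]]'
python3 - <<'E'
from h import *
st()
E
```

```text
clock: 10.1
tcp_pos: [0.6517, 0.0934, 0.1108]
eef_rot: [-0.063, 0.998, 0.0, -0.001]
contact_force: [-1.9, 4.9, -0.6]
finger_gap: 0.678
grasp_force: 30.0
10.1 [0.6517 0.0934 0.1108] yaw [-1.728e+02 -1.000e-01  1.800e+02] F [-1.9  4.9 -0.6] M [ 1.12  0.26 -0.14] 0.6775934775502152 [ 0.54  0.68 -1.09  1.53  0.62  1.31  1.07]
```

```bash
python3 -m creep '[[0,0,-0.022,-1,0.5],[0,0,-0.022,-1,0.5],[0,0,0,0,0.5],[0,0,0,0,0.5]]'
python3 - <<'E'
from h import *
st()
E
```

```text
clock: 10.43
tcp_pos: [0.6518, 0.0933, 0.1119]
eef_rot: [-0.167, 0.986, 0.0, -0.001]
contact_force: [-2.1, 4.1, 0.7]
finger_gap: 0.677
grasp_force: 30.0
10.43 [0.6518 0.0933 0.1119] yaw [-1.608e+02 -1.000e-01  1.800e+02] F [-2.1  4.1  0.7] M [ 1.14  0.4  -0.22] 0.6768047889187051 [ 0.56  0.71 -1.13  1.53  0.65  1.33  1.26]
```

```bash
python3 -m creep '[[0,0,-0.022,-1,0.5],[0,0,0,0,0.5],[0,0,0,0,0.5]]'
python3 - <<'E'
from h import *
st()
E
```

```text
clock: 10.68
tcp_pos: [0.6518, 0.0932, 0.1125]
eef_rot: [-0.218, 0.976, 0.0, -0.001]
contact_force: [-2.9, 5.3, -0.8]
finger_gap: 0.682
grasp_force: 30.0
10.68 [0.6518 0.0932 0.1125] yaw [-1.548e+02 -1.000e-01  1.800e+02] F [-2.9  5.3 -0.8] M [ 1.13  0.37 -0.2 ] 0.6816330761697702 [ 0.57  0.72 -1.15  1.53  0.66  1.34  1.36]
```

```bash
python3 -m creep '[[0,0,-0.024,-1,0.5],[0,0,-0.024,-1,0.5],[0,0,0,0,0.5],[0,0,0,0,0.5]]'
python3 - <<'E'
from h import *
st()
E
```

```text
clock: 11.02
tcp_pos: [0.6519, 0.093, 0.1135]
eef_rot: [-0.319, 0.948, 0.0, -0.001]
contact_force: [-2.1, 4.0, -2.1]
finger_gap: 0.679
grasp_force: 30.0
11.02 [0.6519 0.093  0.1135] yaw [-142.8   -0.   180. ] F [-2.1  4.  -2.1] M [ 1.15  0.27 -0.41] 0.6790916761403177 [ 0.58  0.74 -1.19  1.53  0.69  1.35  1.55]
```

```bash
python3 -m creep '[[0,0,-0.024,-1,0.5],[0,0,0,0,0.5],[0,0,0,0,0.5]]'
python3 - <<'E'
from h import *
st()
E
```

```text
clock: 11.27
tcp_pos: [0.6519, 0.0929, 0.114]
eef_rot: [-0.368, 0.93, 0.0, -0.001]
contact_force: [-1.2, 5.7, -4.0]
finger_gap: 0.682
grasp_force: 30.0
11.27 [0.6519 0.0929 0.114 ] yaw [-136.8   -0.   180. ] F [-1.2  5.7 -4. ] M [ 1.22  0.14 -0.58] 0.6815417798936273 [ 0.59  0.75 -1.2   1.53  0.71  1.36  1.65]
```

Mz jumped to -0.58 and Fz to -4, so the upper stop is reached. I'll unload the twist and the lift, then let go.

```bash
python3 -m creep '[[0,0,0.025,0.9,0.5],[0,0,0.025,0.9,0.5],[0,0,0,0.8,0.5],[0,0,0,0,0.5],[0,0,0,0,0.5]]'
python3 - <<'E'
from h import *
st()
E
```

```text
clock: 11.68
tcp_pos: [0.6518, 0.0931, 0.1132]
eef_rot: [-0.239, 0.971, -0.0, -0.0]
contact_force: [-2.3, 4.2, -1.2]
finger_gap: 0.681
grasp_force: 30.0
11.68 [0.6518 0.0931 0.1132] yaw [-1.523e+02 -1.000e-01 -1.800e+02] F [-2.3  4.2 -1.2] M [ 1.22  0.41 -0.15] 0.6811943812408717 [ 0.57  0.72 -1.15  1.53  0.67  1.34  1.4 ]
```

```bash
python3 -m creep '[[0,0,0,0,0.72],[0,0,0,0,0.8],[0,0,0,0,0.9],[0,0,0,0,1],[0,0,0,0,1],[0,0,0,0,1],[0,0,-0.5,0,1],[0,0,-1,0,1],[0,0,-1,0,1],[0,0,-0.5,1,1],[0,0,0,1,1],[0,0,0,0.73,1]]'
python3 -m creep '[[0,0,0,0,1],[0,0,0,0,1]]'
python3 - <<'E'
from h import *
st()
T=get_image("top");S=get_image("side");g=get_image("wrist")
f=lambda n,g,a,b,c,d,k:cv2.resize(g["frame"][a:b,c:d,::-1],None,fx=k,fy=k,interpolation=cv2.INTER_CUBIC)
cv2.imwrite("pics/s3.png",np.hstack([f("",S,180,270,225,325,4),cv2.copyMakeBorder(f("",g,100,400,120,520,1),0,60,0,0,cv2.BORDER_CONSTANT)]))
for z in(.135,.14,.145):print(proj(S,np.array([.652,.0925,z])))
E
```

```text
clock: 12.68
tcp_pos: [0.6529, 0.0934, 0.1909]
eef_rot: [-0.097, 0.995, 0.0, 0.001]
contact_force: [-0.5, 0.5, -0.7]
finger_gap: 0.999
grasp_force: 0.0
clock: 12.85
tcp_pos: [0.6524, 0.093, 0.1892]
eef_rot: [-0.101, 0.995, -0.0, 0.0]
contact_force: [0.6, 0.6, -0.9]
finger_gap: 1.003
grasp_force: 0.0
12.85 [0.6524 0.093  0.1892] yaw [-168.4    0.  -180. ] F [ 0.6  0.6 -0.9] M [ 0.04 -0.12  0.  ] 1.0031898721124526 [ 0.55  0.63 -1.14  1.44  0.57  1.43  1.18]
[269.50750234 201.48989743]
[269.3272508  200.10719229]
[269.14598058 198.71667296]
```

View pics/s3.png

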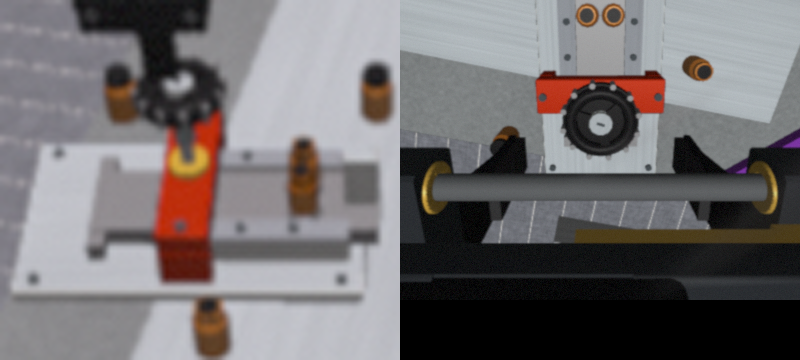

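The side view shows the wheel up, with the hub at about (269.5,200.5), i.e. z≈0.139. In the wrist view the rails run straight up, so the tool is aligned with the slide. I'll go over the tab.

```bash
python3 -m creep '[[1,0,0,0,1],[1,0,0,0,1],[1,0,0,0,1],[1,0,0,0,1],[0.74,0,0,0,1],[0,0,1,0,1],[0,0,0,0,1],[0,0,0,0,1]]'
python3 - <<'E'
from h import *
s=st()
g=get_image("wrist");cv2.imwrite("pics/w4.png",g["frame"][:,:,::-1])
print(proj(g,np.array([.5363,.0689,.074])),onz(g,(320,203),.074), proj(g,s["tcp_pos"]))
E
```

```text
clock: 13.67
tcp_pos: [0.5357, 0.069, 0.1631]
eef_rot: [-0.1, 0.995, -0.0, -0.001]
contact_force: [0.2, 0.1, 1.0]
finger_gap: 1.0
grasp_force: 0.0
13.67 [0.5357 0.069  0.1631] yaw [-1.685e+02 -1.000e-01  1.800e+02] F [0.2 0.1 1. ] M [ 0.11 -0.12 -0.04] 0.9999841745449609 [ 0.81  0.4  -1.23  1.77  0.39  1.26  1.25]
[319.3566575  209.28969483] [0.53054619 0.06830336 0.074     ] [319.84568504 253.59276108]
```

View pics/w4.png

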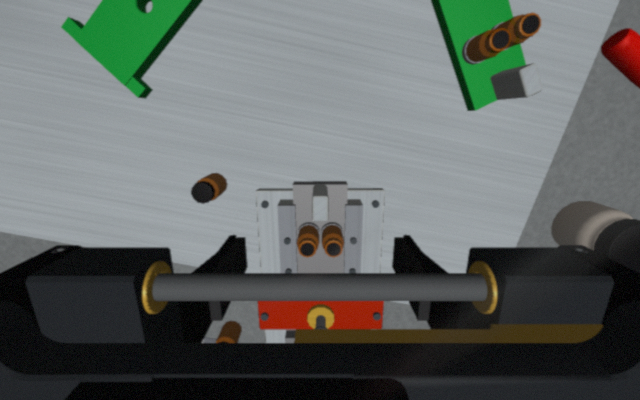

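The tab top is at (320,208), as predicted. Joint 3 is near its limit at -1.23, so I'll give the tool a half turn, which makes the same grasp.

```bash
python3 -m creep '[[0,0,0,1,1],[0,0,0,1,1],[0,0,0,1,1],[0,0,0,1,1],[0,0,0,1,1],[0,0,0,1,1],[0,0,0,1,1],[0,0,0,1,1],[0,0,0,1,1],[0,0,0,1,1],[0,0,0,1,1],[0,0,0,1,1]]'
python3 -m creep '[[0,0,0,1,1],[0,0,0,1,1],[0,0,0,1,1],[0,0,0,1,1],[0,0,0,1,1],[0,0,0,1,1],[0,0,0,1,1],[0,0,0,1,1],[0,0,0,1,1],[0,0,0,1,1],[0,0,0,1,1],[0,0,0,1,1]]'
python3 -m creep '[[0,0,0,1,1],[0,0,0,1,1],[0,0,0,1,1],[0,0,0,1,1],[0,0,0,1,1],[0,0,0,1,1],[0,0,0,0,1],[0,0,0,0,1]]'
python3 - <<'E'
from h import *
s=st()
E
```

```text
clock: 14.72
tcp_pos: [0.537, 0.0705, 0.1644]
eef_rot: [0.506, 0.863, 0.001, -0.0]
contact_force: [0.5, 0.5, -0.1]
finger_gap: 0.995
grasp_force: 0.0
clock: 15.72
tcp_pos: [0.537, 0.0706, 0.1643]
eef_rot: [0.916, 0.401, 0.0, -0.0]
contact_force: [0.4, -0.1, -0.2]
finger_gap: 0.999
grasp_force: 0.0
clock: 16.38
tcp_pos: [0.5367, 0.0704, 0.164]
eef_rot: [0.995, 0.102, 0.0, -0.0]
contact_force: [0.4, -0.2, 0.0]
finger_gap: 1.004
grasp_force: 0.0
16.38 [0.5367 0.0704 0.164 ] yaw [  11.7   -0.  -180. ] F [ 0.4 -0.2  0. ] M [ 0.01 -0.01 -0.04] 1.004348753192309 [ 0.41  0.22 -0.71  1.78  0.15  1.2  -1.7 ]
```

```bash
python3 -m creep '[[-0.06,0.05,0.8,0,1],[0,0,0.9,0,1],[0,0,0.9,0,1],[0,0,0.7,0,0.9],[0,0,0.6,0,0.8],[0,0,0.5,0,0.7],[0,0,0.4,0,0.6],[0,0,0,0,0.5],[0,0,0,0,0.4],[0,0,0,0,0.35]]'
python3 -m creep '[[0,0,0,0,0.3],[0,0,0,0,0.26],[0,0,0,0,0.23],[0,0,0,0,0.2],[0,0,0,0,0.17],[0,0,0,0,0.14],[0,0,0,0,0.1],[0,0,0,0,0.05],[0,0,0,0,0.05],[0,0,0,0,0.05]]'
python3 - <<'E'
from h import *
s=st()
E
```

```text
clock: 17.22
tcp_pos: [0.5356, 0.0682, 0.0443]
eef_rot: [0.995, 0.1, 0.001, -0.0]
contact_force: [-0.1, 0.3, 0.9]
finger_gap: 0.555
grasp_force: 0.0
clock: 18.05
tcp_pos: [0.5349, 0.0685, 0.0436]
eef_rot: [0.995, 0.1, 0.0, -0.0]
contact_force: [-1.0, 2.4, 3.7]
finger_gap: 0.157
grasp_force: 30.0
18.05 [0.5349 0.0685 0.0436] yaw [  11.4   -0.  -180. ] F [-1.   2.4  3.7] M [0.54 0.45 0.15] 0.15705661602309756 [ 0.37  0.36 -0.67  1.9   0.27  0.97 -1.79]
```

The tab is gripped at 13.7 mm. I'll pull gently.

```bash
python3 -m creep '[[-0.05,0,0,0,0.05],[-0.05,0,0,0,0.05],[-0.1,0,0,0,0.05],[-0.1,0,0,0,0.05],[-0.1,0,0,0,0.05]]'
python3 - <<'E'
from h import *
s=st()
E
```

```text
clock: 18.47
tcp_pos: [0.5252, 0.0658, 0.0436]
eef_rot: [0.995, 0.099, 0.0, 0.0]
contact_force: [3.6, 0.5, 0.9]
finger_gap: 0.16
grasp_force: 30.0
18.47 [0.5252 0.0658 0.0436] yaw [ 11.4  -0.  180. ] F [3.6 0.5 0.9] M [ 0.21 -0.65  0.1 ] 0.16004116068074947 [ 0.38  0.34 -0.67  1.92  0.26  0.96 -1.79]
```

Sliding freely at 10 mm with low force.

```bash
python3 -m creep '[[-0.1,0,0,0,0.05],[-0.1,0,0,0,0.05],[-0.1,0,0,0,0.05],[-0.1,0,0,0,0.05],[-0.1,0,0,0,0.05],[-0.1,0,0,0,0.05],[-0.1,0,0,0,0.05],[-0.1,0,0,0,0.05],[-0.1,0,0,0,0.05],[-0.1,0,0,0,0.05],[-0.1,0,0,0,0.05],[-0.1,0,0,0,0.05]]'
python3 -m creep '[[-0.05,0,0,0,0.05],[-0.05,0,0,0,0.05],[0,0,0,0,0.05]]'
python3 - <<'E'
from h import *
s=st();print(np.linalg.norm(s["tcp_pos"][:2]-[.5349,.0685]))
E
```

```text
clock: 19.47
tcp_pos: [0.4955, 0.06, 0.0435]
eef_rot: [0.995, 0.099, 0.0, -0.0]
contact_force: [2.9, 0.9, 1.6]
finger_gap: 0.156
grasp_force: 30.0
clock: 19.72
tcp_pos: [0.4929, 0.0595, 0.0434]
eef_rot: [0.995, 0.099, -0.0, 0.0]
contact_force: [1.8, 0.3, 4.5]
finger_gap: 0.159
grasp_force: 30.0
19.72 [0.4929 0.0595 0.0434] yaw [ 11.4   0.  180. ] F [1.8 0.3 4.5] M [ 0.18 -0.38 -0.04] 0.15891793485647354 [ 0.41  0.28 -0.69  2.    0.22  0.94 -1.76]
0.042910967368042466
```

```bash
python3 -m creep '[[-0.04,0,0,0,0.05],[-0.04,0,0,0,0.05],[-0.04,0,0,0,0.05],[-0.04,0,0,0,0.05],[-0.04,0,0,0,0.05],[0,0,0,0,0.05]]'
python3 - <<'E'
from h import *
s=st();print(np.linalg.norm(s["tcp_pos"][:2]-[.5349,.0685]))
E
```

```text
clock: 20.22
tcp_pos: [0.4882, 0.0585, 0.0434]
eef_rot: [0.995, 0.099, -0.0, 0.0]
contact_force: [2.4, 0.0, 2.8]
finger_gap: 0.159
grasp_force: 30.0
20.22 [0.4882 0.0585 0.0434] yaw [ 11.4   0.  180. ] F [2.4 0.  2.8] M [ 0.2  -0.55 -0.05] 0.15899759743067168 [ 0.42  0.27 -0.69  2.01  0.21  0.94 -1.76]
0.04778860543473713
```

```bash
python3 -m creep '[[-0.03,0,0,0,0.05],[-0.03,0,0,0,0.05],[0,0,0,0,0.05]]'
python3 - <<'E'
from h import *
s=st();print(np.linalg.norm(s["tcp_pos"][:2]-[.5349,.0685]))
E
```

```text
clock: 20.47
tcp_pos: [0.4868, 0.0583, 0.0434]
eef_rot: [0.995, 0.099, -0.0, -0.0]
contact_force: [1.8, 0.9, 2.7]
finger_gap: 0.158
grasp_force: 30.0
20.47 [0.4868 0.0583 0.0434] yaw [  11.4    0.  -180. ] F [1.8 0.9 2.7] M [ 0.21 -0.58  0.01] 0.1584550542246747 [ 0.42  0.26 -0.69  2.01  0.21  0.94 -1.75]
0.04920693843531723
```

```bash
python3 -m creep '[[-0.03,0,0,0,0.05],[-0.03,0,0,0,0.05],[0,0,0,0,0.05]]'
python3 - <<'E'
from h import *
s=st();print(np.linalg.norm(s["tcp_pos"][:2]-[.5349,.0685]))
E
```

```text
clock: 20.72
tcp_pos: [0.486, 0.0579, 0.0435]
eef_rot: [0.995, 0.099, 0.001, -0.0]
contact_force: [6.1, 0.8, -0.7]
finger_gap: 0.158
grasp_force: 30.0
20.72 [0.486  0.0579 0.0435] yaw [ 1.14e+01 -1.00e-01  1.80e+02] F [ 6.1  0.8 -0.7] M [ 0.16 -1.38  0.08] 0.15831616695856537 [ 0.42  0.26 -0.69  2.02  0.21  0.93 -1.75]
0.0500909193062846
```

```bash
python3 -m creep '[[-0.03,0,0,0,0.05],[0,0,0,0,0.05],[0,0,0,0,0.05]]'
python3 - <<'E'
from h import *
s=st();print(np.linalg.norm(s["tcp_pos"][:2]-[.5349,.0685]))
E
```

```text
clock: 20.97
tcp_pos: [0.486, 0.0579, 0.0436]
eef_rot: [0.995, 0.099, 0.001, -0.0]
contact_force: [9.8, 0.7, -3.9]
finger_gap: 0.159
grasp_force: 30.0
20.97 [0.486  0.0579 0.0436] yaw [  11.4   -0.2 -180. ] F [ 9.8  0.7 -3.9] M [ 0.19 -1.97  0.08] 0.1594277137239136 [ 0.42  0.26 -0.7   2.02  0.21  0.93 -1.75]
0.050048430512485136
```

At the front stop at 50 mm, with the force rising. I'll relieve the pull, open and lift.

```bash
python3 -m creep '[[0.03,0,0,0,0.05],[0.02,0,0,0,0.05],[0,0,0,0,0.2],[0,0,0,0,0.3],[0,0,0,0,0.4],[0,0,0,0,0.45],[0,0,0,0,0.5],[0,0,0,0,0.5]]'
python3 -m creep '[[0,0,-0.3,0,0.5],[0,0,-0.6,0,0.5],[0,0,-1,0,0.5],[0,0,-1,0,0.5],[0,0,-1,0,0.5],[0,0,-0.6,0,0.5],[0,0,0,0,0.5],[0,0,0,0,0.5]]'
python3 - <<'E'
from h import *
s=st();T=get_image("top");S=get_image("side")
f=lambda g,a,b,c,d,k:cv2.resize(g["frame"][a:b,c:d,::-1],None,fx=k,fy=k,interpolation=cv2.INTER_CUBIC)
cv2.imwrite("pics/end.png",np.hstack([f(T,100,230,240,340,4),f(S,170,300,225,325,4)]))
E
```

```text
clock: 21.63
tcp_pos: [0.4856, 0.0581, 0.0433]
eef_rot: [0.995, 0.099, -0.0, -0.0]
contact_force: [0.1, -0.6, 0.8]
finger_gap: 0.467
grasp_force: 0.0
clock: 22.3
tcp_pos: [0.4864, 0.0581, 0.157]
eef_rot: [0.995, 0.099, 0.001, 0.0]
contact_force: [-0.1, -0.2, -0.8]
finger_gap: 0.502
grasp_force: 0.0
22.3 [0.4864 0.0581 0.157 ] yaw [ 1.14e+01 -1.00e-01  1.80e+02] F [-0.1 -0.2 -0.8] M [ 0.02  0.05 -0.02] 0.5024349853692271 [ 0.48  0.11 -0.72  1.9   0.08  1.16 -1.64]
```

View pics/end.png

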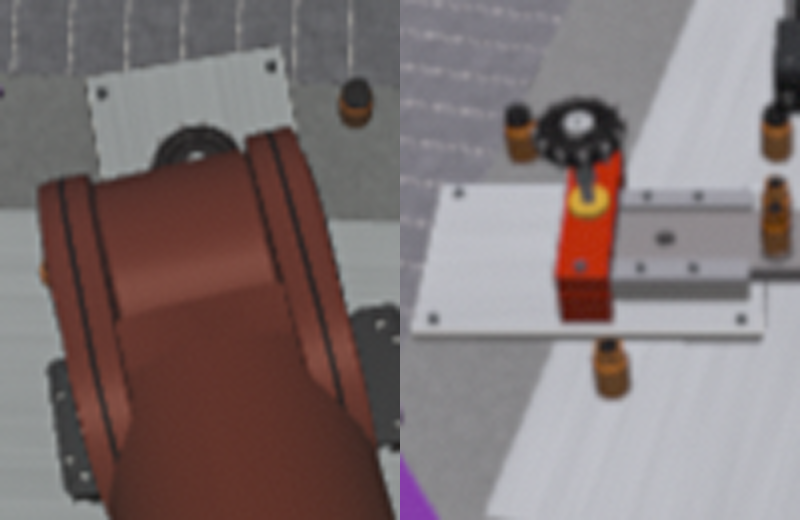

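The side view shows the wheel still up, with the hub at (269.5,200.5). The carrier is out, its pin hole now visible in front of the bridge, and the vials are in place.

```bash
python3 -c "from cell import *; print(close_job())"
```

```text
the job is handed in; nothing more can be done
None
```

I unscrewed the handwheel to its upper stop, drew the carrier about 50 mm out to its front stop and let go, then handed the job in at about 22 s; no verdict came back.

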